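Fit a router cutter in a collet chuck

TASK

Take the straight cutter (the narrow parallel-sided one) out of the wooden cutter block, set its shank in the open collet of the chuck on the tool stand so that it goes fully home on the stop, and then turn the hexagon collet nut clockwise until it comes up tight and the collet grips the cutter. Leave the other two cutters in the block.

Things in the scene. Friction and masses are not known exactly. Their poses are not given: they have to be found in the camera images.
- straight_cutter: Router cutter to be fitted, standing shank down in a hole of the wooden block. Plain shank 12 mm diameter, 38 mm long, foot chamfered 1.5 mm; above it a parallel two-flute cutting head, 14 mm diameter, 24 mm high, the narrowest of the three; 62 mm long in all, about 70 g. Origin on the axis at the foot end of the shank; z runs along the axis towards the head. Any turn about z is equivalent.
- roundover_cutter: Another cutter in the block, not to be used: same shank, mushroom-shaped head 29 mm in diameter with a small bearing on top, 62 mm long in all. Origin at the foot end of the shank, z up the axis.
- dovetail_cutter: Another cutter in the block, not to be used: same shank, head that widens upwards from 12 to 24 mm, flat top, 54 mm long in all. Origin at the foot end of the shank, z up the axis.
- cutter_block: Fixed wooden block, 52 x 180 x 36 mm, with a row of four blind upright holes along its y axis at y = +66, +22, -22, -66 mm, 13 mm diameter, 28 mm deep, so that 10 mm of shank shows between block top and cutter head. The cutters stand at +66, +22 and -22 mm in any order; the hole at -66 mm is empty. Origin at the centre of its underside.
- stand: Fixed tool stand that carries the collet chuck upright. Base 104 x 88 x 12 mm, its screw heads 18 mm high; grey housing 62 mm square up to 44 mm height; grooved steel flange 52 mm diameter up to 57 mm, with two key blocks up to 60 mm; then a nose 29 mm diameter up to the hexagon nut at 78 to 98 mm. Origin at the centre of its underside, on the chuck's axis.
- bore_mouth (a point): Point on the vertical axis of the chuck at the height of the nut's top face, 98 mm above the bench. The open collet inside the nut has a bore of about 15 mm (14.3 mm when the nut is turned 0.4 rad) with a conical lead-in 20 mm wide that begins 2 mm below the nut's top.
- bore_stop (a point): Point on the same axis at the bottom of the bore, 30 mm below the nut's top: a flat stop on which the foot of the shank rests when it is fully home; 8 mm of shank then shows above the nut and the cutter's top is 32 mm above the nut's top.
- nut_top (a point): Centre of the top face of the hexagon collet nut; its frame turns with the nut: z up, x square to one pair of flats (the other pairs at 60 and 120 degrees to it). The nut is 30 mm across flats, 20 mm high, free all round and for 18 mm below it; it can be gripped from above on two flats with the fitted cutter standing between the fingers.
- nut (a joint): Turn of the collet nut, rad; starts at 0 to 0.4 (loose), grows clockwise seen from above. Turns against 0.2 N m, a little more when tight; stays where left, does not rise or sink. The collet closes 0.8 mm of radius per rad, touches a 12 mm shank at 1.9 rad, grips firmly from 2.15; hard stop at 2.4. Best done in two or more grips. Tightened empty, it closes so that no shank enters.

How it is judged:
On the way, in this order (a step that is already met when the one before it is completed fails the run):
1. the straight cutter stands in the open collet, its shank fully home on the stop (z of straight_cutter in the frame of bore_stop below 0.003 m and horizontal distance between straight_cutter and bore_stop below 0.003 m), for 0.2 s.
2. the nut is turned until the collet grips the shank (value of joint nut above 2 rad and contact force between stand and straight_cutter above 15 N), for 0.2 s.
At the end, for the whole second after the job is handed in: The straight cutter stands upright (within 3 degrees) in the collet, its shank within 3 mm of the stop and within 2 mm of the axis, at rest; the nut is turned past 2.0 rad and the collet presses on the shank with more than 15 N in all (all of step 2 and z of straight_cutter in the frame of bore_stop below 0.003 m and horizontal distance between straight_cutter and bore_stop below 0.002 m and angle between straight_cutter's own z axis and vertical below 0.05 rad and linear speed of straight_cutter below 0.02 m/s); the robot touches nothing.
It fails at once if another cutter is taken out of the block or knocked over (distance of any of roundover_cutter, dovetail_cutter from where it was at the start of the episode above 0.02 m).
It fails at once if the straight cutter is dropped or knocked over (angle between straight_cutter's own z axis and vertical above 1 rad).
It also fails if it takes over 67 s, if anything falls off the work surface, if the arm or the gripper's body presses on something with over 40 N, if the wrist force passes 120 N, or if a joint passes its speed limit or range.

ROBOT

A 6-joint arm with a two-finger parallel gripper is mounted at the origin on a cart in front of the work surface, level with it; the furniture and walls round the work are solid. World frame = base frame: x ahead of the robot, y to its left, z up, the work surface at z = 0. Lengths are in m, angles in rad, forces in N, time in s.
With the tool pointing down it reaches from about 0.3 to 0.75 m from the base axis. Payload 8.5 kg.
Tool frame: the origin (TCP) lies between the finger pads; the fingertips stand 19 mm ahead of it and the grasp point (between the pads) is the TCP; y points along the fingers, x is the direction in which the jaws open and shut, and the axes are right-handed (so a half turn about y gives the same grasp; the last joint's range is limited). The gripper opens to 88 mm and grips with 3 to 60 N. Pads are 18 mm wide; open, the fingers measure 123 mm over their backs; the gripper's body (75 mm by 187 mm) begins 45 mm behind the grasp point.
Start: joints at [0.891, 0.381, 1.297, -0, 1.464, -0.215], TCP at [0.247, 0.492, 0.258] pointing down, gripper open.
Joint ranges: [-3.11, 3.11], [-0.89, 2.33], [0.22, 2.48], [-1.42, 4.56], [0.17, 2.85], [-2.88, 2.88]. Speed limits (rad/s): [2.39, 2.39, 3.14, 3.14, 3.14, 3.14].

INTERFACE

Orientations are given as a unit quaternion [w, x, y, z].
In Python, from plant import env, snapshot gives the robot as it stands. The module is installed in compiled form; this text tells all that it offers.
- The arm moves only by the shell command python3 -m pendant 'ROWS' [FORCE]. ROWS is JSON, one flat list of numbers, 5 for each row, row after row: the opening, from 0 (shut) to 1 (fully open), then the shift along the tool's x, y, z in m, then the turn about the tool's y in degrees. A call has 1 to 20 rows; each row is the pose to reach, as a shift and turn from the pose commanded when the call began, along the tool's axes at that moment; what a row does not reach only later rows make up. A row lasts 1/8 s, in which the tool goes at most 62.5 mm and 10.7 degrees, less where a joint would pass 70% of its speed; a pose out of reach is approached as far as the arm can. A call with a gripper value outside its range is refused whole. The fingers move at their own pace and stop on an object; FORCE is the grip in N (left out, the last holds). Time passes only in rows, so rows that repeat a pose let the fingers close. It gives the time, the measured TCP pose, the force and the opening at its end, in the units of the state.
- env.get_obs(): the state, without advancing time (a new reading comes with each control period).
- snapshot(name): name is "scene" or "top"; returns a dict with "img" (400x640x3 uint8, red, green, blue), "fx", "fy", "cx", "cy" (pixels), "dist_coeffs" ([k1, k2, p1, p2, k3] as OpenCV has them; the pictures are not rectified), "world_from_camera" (4x4, takes a point from camera to world coordinates). Camera axes: x right, y down, z forward; pixel columns grow to the right and rows downward; lengths in m; the calibration is good to about 2 mm. A picture is of the moment at which its call begins. There is no depth.
- env.close_job(): hands the job in, once; it reports no verdict.
The state is a dict: "clock": time; "q": joint angles; "dq": joint speeds; "joint_torque": joint torques, N m; "tool_pos": TCP position; "ee_rot": TCP orientation; "ft_force": force on the tool from outside, world axes, zero at the start; "torque": the same for the moment, N m; "width": finger opening in m.
Only numpy, scipy, OpenCV 4.12 (cv2) and the standard library are available. Lean on these libraries where they do the work, as an engineer would, in place of code of your own. Each camera call takes 0.05 s, during which the arm holds its last target. There are 200 camera calls.

## Working session

There is one attempt and no reset: what is moved stays moved. The work goes in short steps, Python scripts to look and compute and a shell command to move; the robot and the scene stay as the last step left them, time stands still between calls to the robot, and variables do not carry over. Pictures are saved under pics/ and viewed, about 8 in all and at most 12, crops included, and the job is handed in when it is done.

```bash
mkdir -p pics; cat > h.py <<'E'
from plant import env, snapshot
import numpy as np, cv2
def snap(n,fn=None):
    s=snapshot(n)
    if fn: cv2.imwrite('pics/'+fn,s['img'][:,:,::-1])
    return s
def KD(s): return np.array([[s['fx'],0,s['cx']],[0,s['fy'],s['cy']],[0,0,1.]]),np.array(s['dist_coeffs'],float)
def ray(s,p):
    K,D=KD(s); u=cv2.undistortPoints(np.array([[p]],float),K,D)[0,0]
    T=np.array(s['world_from_camera']); d=T[:3,:3]@np.array([u[0],u[1],1]); return T[:3,3],d/np.linalg.norm(d)
def onz(s,p,z):
    o,d=ray(s,p); return o+d*(z-o[2])/d[2]
def tri(r1,r2):
    (o1,d1),(o2,d2)=r1,r2
    t=np.linalg.lstsq(np.c_[d1,-d2],o2-o1,rcond=None)[0]
    a,b=o1+d1*t[0],o2+d2*t[1]; return (a+b)/2,np.linalg.norm(a-b)
def proj(s,P):
    K,D=KD(s); T=np.linalg.inv(np.array(s['world_from_camera']))
    return cv2.projectPoints(np.atleast_2d(np.array(P,float)),cv2.Rodrigues(T[:3,:3])[0],T[:3,3],K,D)[0][:,0]
E
python3 - <<'E'
from h import *
for n in('scene','top'):
    s=snap(n,n+'0.png'); print(n,s['fx'],s['cx'],s['cy'],np.round(s['dist_coeffs'],3)); print(np.round(s['world_from_camera'],3))
o=env.get_obs(); print(o)
E
```

```text
scene 419.350558231861 322.05273617803743 194.7655820103865 [-0.079  0.     0.     0.     0.   ]
[[ 0.445 -0.443  0.778 -0.283]
 [-0.895 -0.199  0.399 -0.358]
 [-0.022 -0.874 -0.485  0.573]
 [ 0.     0.     0.     1.   ]]
top 408.87785886405544 323.81449339684514 195.95349228488917 [-0.017  0.     0.     0.     0.   ]
[[-0.014 -0.998  0.059  0.423]
 [-1.     0.015  0.007  0.054]
 [-0.008 -0.058 -0.998  1.365]
 [ 0.     0.     0.     1.   ]]
{'clock': 0.1, 'q': array([ 8.90723062e-01,  3.81098921e-01,  1.29809703e+00,  4.55536644e-05,
        1.46362305e+00, -2.15301434e-01]), 'dq': array([-3.62461739e-04,  5.21457068e-05, -3.33469572e-03, -4.77103284e-04,
        5.25925973e-04,  8.56338397e-04]), 'joint_torque': array([ 3.43795655e-03, -4.38652182e+01, -2.24913704e+01,  7.14854384e-02,
        3.42033897e-02, -9.37393565e-05]), 'tool_pos': array([0.24637755, 0.49149333, 0.25724512]), 'ee_rot': array([-0.60158207,  0.60183917,  0.37099393, -0.37182272]), 'ft_force': array([ 0.19765742,  0.59392008, -0.31588051]), 'torque': array([ 0.01171124, -0.01183001, -0.02418323]), 'width': 0.0882134484677803}
```

View pics/scene0.png

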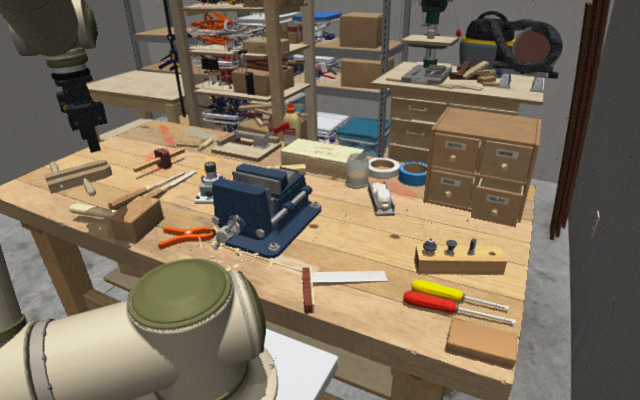

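View pics/top0.png

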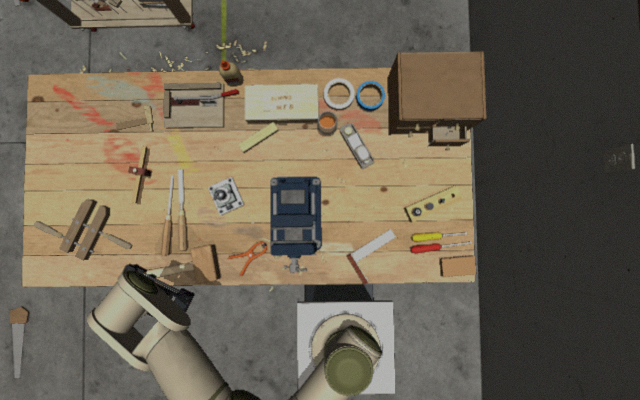

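The scene view shows the cutter block at about (460,258), with cutters at (430,246), (451,246) and (472,246). The narrow one looks to be at 472. The stand is at (208,185) in scene and (226,195) in top, and the block is at (432,204) in top. I'll enlarge all four areas.

```bash
python3 - <<'E'
import cv2,numpy as np
a=cv2.imread('pics/scene0.png');b=cv2.imread('pics/top0.png')
def c(i,x,y,w,h,k=1): return cv2.resize(i[y:y+h,x:x+w],(400,300),interpolation=cv2.INTER_CUBIC)
g=np.vstack([np.hstack([c(a,410,228,100,75),c(a,182,150,60,45)]),np.hstack([c(b,396,179,72,54),c(b,200,171,56,42)])])
cv2.imwrite('pics/crop0.png',g)
E
```

```text
(no output)
```

View pics/crop0.png

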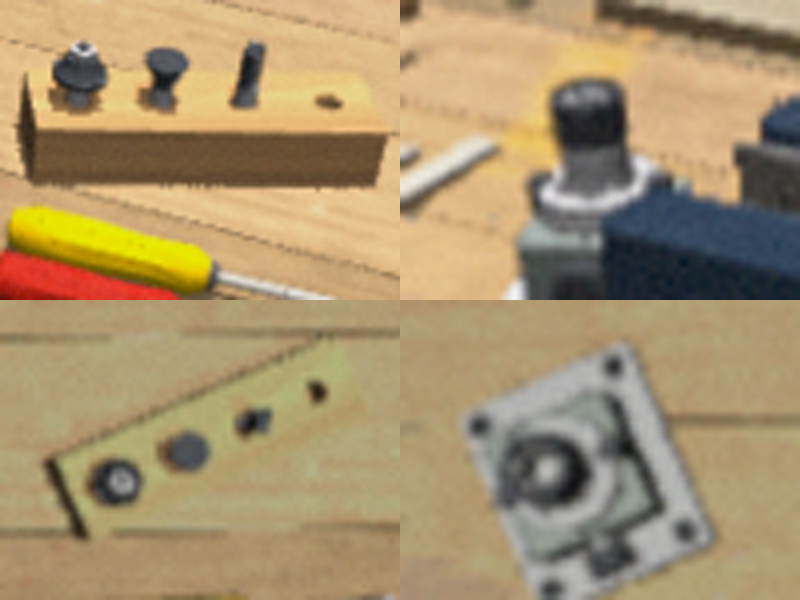

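```bash
python3 - <<'E'
from h import *
a=snap('scene');b=snap('top')
A=lambda x,y:(410+x/4-.4,228+y/4-.4)
S=lambda x,y:(182+(x-400)/6.667-.4,150+y/6.667-.4)
B=lambda x,y:(396+x/5.556-.4,179+(y-300)/5.556-.4)
N=lambda x,y:(200+(x-400)/7.143-.4,171+(y-300)/7.143-.4)
t=lambda n,p,q: print(n,*[np.round(v,4) for v in tri(ray(a,p),ray(b,q))])
t('ro top',A(84,48),B(122,482)); t('dove top',A(167,58),B(186,453)); t('str headtop',A(255,47),B(263,415)); t('hole',A(330,101),B(317,391)); t('nut top',S(588,92),N(546,468))
for n,p,z in [('shankbase ro',A(80,103),.036),('dv',A(159,103),.036),('st',A(244,103),.036),('hole',A(330,101),.036),('st top',A(255,47),.070),('dv top',A(167,58),.062),('nut top',S(588,92),.098)]: print('scene',n,np.round(onz(a,p,z),4))
for n,p,z in [('ro top',B(122,482),.07),('dv',B(186,453),.062),('st',B(263,415),.07),('hole',B(317,391),.036),('nut',N(546,468),.098),('screws',N(583,478),.018)]: print('top',n,np.round(onz(b,p,z),4))
for p in [(614,368),(480,425),(686,530),(551,588)]: print(np.round(onz(b,N(*p),.018),4))
# dark blobs of block top in the top view & nut blob
for im,(x,y,w,h) in ((a['img'],(415,232,80,30)),(b['img'],(400,185,65,40)),(b['img'],(212,186,18,17)),(a['img'],(200,158,20,22))):
    g=cv2.cvtColor(im[y:y+h,x:x+w],cv2.COLOR_RGB2GRAY); m=(g<95).astype(np.uint8)
    n,_,st,c=cv2.connectedComponentsWithStats(m)
    print([(s.tolist(),np.round(k+[x,y],1).tolist()) for s,k in zip(st[1:],c[1:]) if s[4]>4])
E
```

```text
ro top [ 0.4457 -0.2332  0.0687] 0.0009
dove top [ 0.462  -0.2724  0.063 ] 0.0026
str headtop [ 0.4826 -0.3143  0.069 ] 0.0001
hole [ 0.4977 -0.3556  0.0365] 0.0002
nut top [0.506  0.3871 0.1012] 0.0039
scene shankbase ro [ 0.443  -0.2357  0.036 ]
scene dv [ 0.46   -0.2736  0.036 ]
scene st [ 0.4782 -0.3144  0.036 ]
scene hole [ 0.4985 -0.3557  0.036 ]
scene st top [ 0.481  -0.3144  0.07  ]
scene dv top [ 0.4644 -0.2734  0.062 ]
scene nut top [0.5107 0.3941 0.098 ]
top ro top [ 0.4455 -0.2325  0.07  ]
top dv [ 0.4617 -0.2714  0.062 ]
top st [ 0.4825 -0.314   0.07  ]
top hole [ 0.4977 -0.3557  0.036 ]
top nut [0.5074 0.3863 0.098 ]
top screws [0.5079 0.3901 0.018 ]
[0.5589 0.3756 0.018 ]
[0.5332 0.4381 0.018 ]
[0.4831 0.3423 0.018 ]
[0.4571 0.405  0.018 ]
[([53, 7, 8, 16, 66], [471.6, 246.0]), ([8, 9, 13, 14, 133], [429.0, 247.7]), ([31, 9, 10, 14, 95], [450.5, 246.9]), ([0, 17, 44, 13, 74], [428.3, 259.0]), ([75, 21, 5, 2, 7], [492.1, 253.4])]
[([52, 9, 3, 3, 7], [452.7, 195.0]), ([39, 14, 6, 5, 20], [441.1, 200.6]), ([25, 18, 8, 7, 39], [428.7, 205.9]), ([4, 22, 8, 15, 33], [407.5, 214.4]), ([12, 23, 9, 8, 47], [415.8, 211.6])]
[([2, 4, 13, 10, 86], [219.7, 194.7])]
[([5, 4, 12, 16, 116], [210.7, 169.9])]
```

```bash
cat >> h.py <<'E'
def R_(o): 
    from scipy.spatial.transform import Rotation as R
    q=o['ee_rot']; return R.from_quat([q[1],q[2],q[3],q[0]]).as_matrix()
def st():
    o=env.get_obs(); M=R_(o); print('t',o['clock'],'p',np.round(o['tool_pos'],4),'w',round(o['width'],4),'F',np.round(o['ft_force'],1),'q',np.round(o['q'],3)); print('jawdeg',round(np.degrees(np.arctan2(M[1,0],M[0,0])),2),'tooly',np.round(M[:,1],4)); return o,M
def go(p,yaw):
    o,M=st(); d=(np.degrees(np.arctan2(M[1,0],M[0,0]))-yaw+90)%180-90
    print('shift tool xyz',np.round(M.T@(np.array(p)-o['tool_pos']),4),'turn',round(d,1),'or',round(d-np.sign(d)*180,1))
E
python3 -c "
from h import *
go([.4808,-.3145,.15],23.1)"
```

```text
t 0.2 p [0.2464 0.4915 0.2574] w 0.0881 F [-0.4  0.1 -1.2] q [ 0.891  0.381  1.298  0.     1.464 -0.215]
jawdeg 63.37 tooly [-5.e-04 -6.e-04 -1.e+00]
shift tool xyz [-0.6154  0.1078 -0.5708] turn 40.3 or -139.7
```

```bash
python3 -m pendant '[0.5,-0.6154,0.01,-0.5708,40.3, 0.5,-0.6154,0.01,-0.5708,40.3, 0.5,-0.6154,0.01,-0.5708,40.3, 0.5,-0.6154,0.01,-0.5708,40.3, 0.5,-0.6154,0.01,-0.5708,40.3, 0.5,-0.6154,0.01,-0.5708,40.3, 0.5,-0.6154,0.01,-0.5708,40.3, 0.5,-0.6154,0.01,-0.5708,40.3, 0.5,-0.6154,0.01,-0.5708,40.3, 0.5,-0.6154,0.01,-0.5708,40.3, 0.5,-0.6154,0.01,-0.5708,40.3, 0.5,-0.6154,0.01,-0.5708,40.3, 0.5,-0.6154,0.01,-0.5708,40.3, 0.5,-0.6154,0.01,-0.5708,40.3, 0.5,-0.6154,0.01,-0.5708,40.3, 0.5,-0.6154,0.01,-0.5708,40.3, 0.5,-0.6154,0.01,-0.5708,40.3]' 25; python3 -c "
from h import *
go([.4808,-.3145,.1],23.1); go([.4808,-.3145,.060],23.1)"
```

```text
clock: 2.33
tool_pos: [0.4808, -0.3132, 0.2482]
ee_rot: [-0.693, 0.693, 0.142, -0.142]
ft_force: [0.3, -0.5, 0.4]
width: 0.044
t 2.325 p [ 0.4808 -0.3132  0.2482] w 0.044 F [ 0.3 -0.5  0.4] q [-0.784  0.429  1.247  0.     1.466 -1.187]
jawdeg 23.13 tooly [ 2.e-04 -1.e-04 -1.e+00]
shift tool xyz [-0.0006  0.1482 -0.0012] turn 0.0 or -180.0
t 2.325 p [ 0.4808 -0.3132  0.2482] w 0.044 F [ 0.3 -0.5  0.4] q [-0.784  0.429  1.247  0.     1.466 -1.187]
jawdeg 23.13 tooly [ 2.e-04 -1.e-04 -1.e+00]
shift tool xyz [-0.0006  0.1882 -0.0012] turn 0.0 or -180.0
```

```bash
python3 -m pendant '[0.5,0,0.06,-0.001,0, 0.5,0,0.12,-0.001,0, 0.5,0,0.16,-0.001,0, 0.5,0,0.175,-0.001,0, 0.5,0,0.188,-0.001,0, 0.5,0,0.188,-0.001,0, 0,0,0.188,-0.001,0, 0,0,0.188,-0.001,0, 0,0,0.188,-0.001,0, 0,0,0.188,-0.001,0, 0,0,0.188,-0.001,0, 0,0,0.188,-0.001,0]' 30; python3 -c "
from h import *
st()"
```

```text
clock: 3.82
tool_pos: [0.4812, -0.3155, 0.0601]
ee_rot: [-0.693, 0.693, 0.141, -0.141]
ft_force: [-3.8, -0.9, 5.1]
width: 0.0127
t 3.825 p [ 0.4812 -0.3155  0.0601] w 0.0127 F [-3.8 -0.9  5.1] q [-7.860e-01  6.340e-01  1.488e+00 -1.000e-03  1.019e+00 -1.188e+00]
jawdeg 23.07 tooly [-1.e-04 -6.e-04 -1.e+00]
```

```bash
python3 -m pendant '[0,0,-0.02,0,0, 0,0,-0.05,0,0, 0,0,-0.10,0,0, 0,0,-0.15,0,0, 0,0,-0.19,0,0, 0,0,-0.19,0,0]' 30; python3 -c "
from h import *
go([.508,.389,.25],63)
snap('scene','s1.png');snap('top','t1.png')
import cv2
a=cv2.imread('pics/s1.png')[130:280,400:520];b=cv2.imread('pics/t1.png')[160:260,380:480]
cv2.imwrite('pics/c1.png',np.hstack([cv2.resize(a,(400,500),interpolation=2),cv2.resize(b,(400,500),interpolation=2)]))"
```

```text
clock: 4.58
tool_pos: [0.4821, -0.3155, 0.2523]
ee_rot: [-0.691, 0.694, 0.143, -0.14]
ft_force: [0.3, -0.6, -1.1]
width: 0.0123
t 4.575 p [ 0.4821 -0.3155  0.2523] w 0.0123 F [ 0.3 -0.6 -1.1] q [-7.850e-01  4.280e-01  1.236e+00  1.000e-03  1.472e+00 -1.188e+00]
jawdeg 23.09 tooly [ 0.0045 -0.0036 -1.    ]
shift tool xyz [ 3.001e-01 -1.000e-04  6.380e-01] turn -39.9 or 140.1
```

View pics/c1.png

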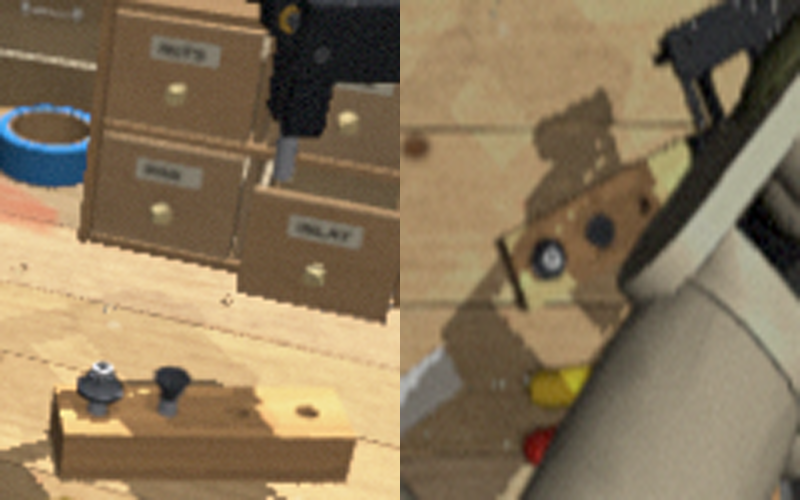

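The scene crop shows the cutter held upright with its shank under the fingers at about (285,155). Both other cutters are still in the block at (98,385) and (170,385). Next I move to the stand.

```bash
python3 -m pendant '[0,0.3001,0,0.638,-40, 0,0.3001,0,0.638,-40, 0,0.3001,0,0.638,-40, 0,0.3001,0,0.638,-40, 0,0.3001,0,0.638,-40, 0,0.3001,0,0.638,-40, 0,0.3001,0,0.638,-40, 0,0.3001,0,0.638,-40, 0,0.3001,0,0.638,-40, 0,0.3001,0,0.638,-40, 0,0.3001,0,0.638,-40, 0,0.3001,0,0.638,-40, 0,0.3001,0,0.638,-40, 0,0.3001,0,0.638,-40, 0,0.3001,0,0.638,-40, 0,0.3001,0,0.638,-40]' 30; python3 -m pendant '[0,0,0.03,0,0, 0,0,0.06,0,0, 0,0,0.07,0,0, 0,0,0.07,0,0]'; python3 -c "
from h import *
go([.508,.389,.16],63)
a=snap('scene','s2.png');b=snap('top','t2.png')
o=env.get_obs()['tool_pos']
print(proj(a,[o,o-[0,0,.05],[.508,.389,.098]]),proj(b,[o,[.508,.389,.098]]))
a=cv2.imread('pics/s2.png')[110:200,170:250];b=cv2.imread('pics/t2.png')[145:235,175:255]
cv2.imwrite('pics/c2.png',np.hstack([cv2.resize(a,(400,450),interpolation=2),cv2.resize(b,(400,450),interpolation=2)]))"
```

```text
clock: 6.68
tool_pos: [0.5077, 0.3884, 0.2501]
ee_rot: [-0.603, 0.603, 0.37, -0.369]
ft_force: [-0.2, 0.8, -1.1]
width: 0.0127
clock: 7.18
tool_pos: [0.5076, 0.3892, 0.18]
ee_rot: [0.603, -0.603, -0.37, 0.37]
ft_force: [-0.6, 0.0, -0.8]
width: 0.0127
t 7.175 p [0.5076 0.3892 0.18  ] w 0.0127 F [-0.6  0.  -0.8] q [ 0.469  0.596  1.152  0.     1.393 -0.631]
jawdeg 63.06 tooly [-2.e-04 -0.e+00 -1.e+00]
shift tool xyz [ 0.      0.02   -0.0005] turn 0.1 or -179.9
[[205.89378804 135.62630933]
 [208.67831163 152.97348229]
 [210.61999057 164.08474653]] [[211.52920037 192.17658544]
 [219.18597175 193.94971577]]
```

View pics/c2.png

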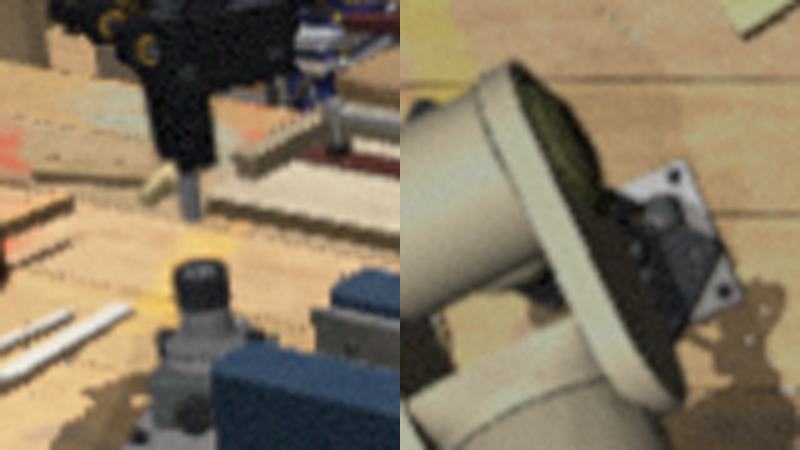

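The scene crop puts the shank foot at about (208.4,153.6) px, against a predicted (208.7,153). The nut-top centre is at about (210,163.6), against (210.6,164.1), so the aim is within about 1–2 mm and inside the lead-in. I'll lower in steps and watch the force.

```bash
python3 -m pendant '[0,0,0.01,0,0, 0,0,0.02,0,0, 0,0,0.03,0,0, 0,0,0.035,0,0, 0,0,0.04,0,0, 0,0,0.04,0,0]'; python3 -c "
from h import *
st()
a=snap('scene','s3.png')
cv2.imwrite('pics/c3.png',cv2.resize(cv2.imread('pics/s3.png')[125:185,180:240],(600,600),interpolation=2))"
```

```text
clock: 8.02
tool_pos: [0.5077, 0.3899, 0.1396]
ee_rot: [0.603, -0.602, -0.37, 0.369]
ft_force: [3.5, 4.0, -2.9]
width: 0.0124
t 8.025 p [0.5077 0.3899 0.1396] w 0.0124 F [ 3.5  4.  -2.9] q [ 4.700e-01  6.330e-01  1.206e+00  1.000e-03  1.301e+00 -6.310e-01]
jawdeg 63.07 tooly [ 9.0e-04  1.4e-03 -1.0e+00]
```

View pics/c3.png

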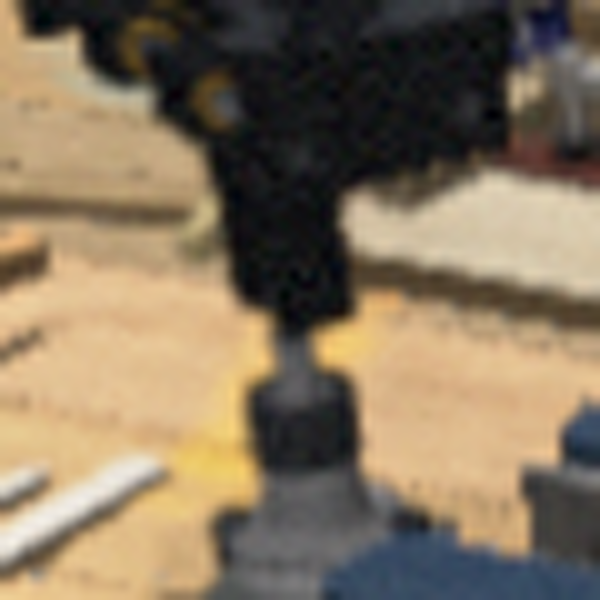

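The shank has entered the collet. A side force of about 5 N along +tool x says the bore lies that way, so I'll shift 1.5 mm and go on down.

```bash
python3 -m pendant '[0,0.0015,0,0.0003,0, 0,0.0015,0.004,0.0003,0, 0,0.0015,0.008,0.0003,0, 0,0.0015,0.012,0.0003,0, 0,0.0015,0.015,0.0003,0, 0,0.0015,0.015,0.0003,0]'; python3 -c "
from h import *
st()"
```

```text
clock: 8.82
tool_pos: [0.5077, 0.3907, 0.1243]
ee_rot: [0.603, -0.603, -0.37, 0.37]
ft_force: [2.1, 2.6, -2.1]
width: 0.0127
t 8.825 p [0.5077 0.3907 0.1243] w 0.0127 F [ 2.1  2.6 -2.1] q [ 0.471  0.651  1.22   0.     1.271 -0.629]
jawdeg 63.07 tooly [-6.e-04 -2.e-04 -1.e+00]
```

```bash
python3 -m pendant '[0,0.001,0,0.0004,0, 0,0.001,0.0015,0.0004,0, 0,0.001,0.003,0.0004,0, 0,0.001,0.0045,0.0004,0, 0,0.001,0.0045,0.0004,0]'; python3 -c "
from h import *
st()"
```

```text
clock: 9.45
tool_pos: [0.5079, 0.3918, 0.1203]
ee_rot: [-0.603, 0.603, 0.37, -0.37]
ft_force: [-0.1, 0.5, 0.1]
width: 0.0129
t 9.45 p [0.5079 0.3918 0.1203] w 0.0129 F [-0.1  0.5  0.1] q [ 0.473  0.656  1.223 -0.     1.263 -0.628]
jawdeg 63.07 tooly [-1.e-04 -2.e-04 -1.e+00]
```

```bash
python3 -m pendant '[0,0,0.0006,0,0, 0,0,0.0012,0,0, 0,0,0.0012,0,0]'; python3 -c "
from h import *
st()"
```

```text
clock: 9.82
tool_pos: [0.5083, 0.3919, 0.1201]
ee_rot: [-0.603, 0.603, 0.37, -0.369]
ft_force: [-0.5, -0.9, 6.4]
width: 0.0127
t 9.825 p [0.5083 0.3919 0.1201] w 0.0127 F [-0.5 -0.9  6.4] q [ 0.473  0.656  1.223 -0.     1.261 -0.628]
jawdeg 63.07 tooly [ 1.6e-03  6.0e-04 -1.0e+00]
```

Fully home: the foot is on the stop at about 6 N up, with side forces near zero. Release, descend onto the nut, and close.

```bash
python3 -m pendant '[0.2,0,0,0,0, 0.2,0,0,0,0, 0.6,0,0,0,0, 0.6,0,0,0,0, 0.6,0,0,0,0, 0.6,0,0,0,0]'; python3 -c "
from h import *
go([.508,.3918,.094],63)
a=snap('scene','s4.png')
cv2.imwrite('pics/c4.png',cv2.resize(cv2.imread('pics/s4.png')[125:185,180:240],(600,600),interpolation=2))"
```

```text
clock: 10.58
tool_pos: [0.5079, 0.3919, 0.119]
ee_rot: [0.603, -0.603, -0.37, 0.37]
ft_force: [0.2, -0.4, -0.1]
width: 0.0525
t 10.575 p [0.5079 0.3919 0.119 ] w 0.0525 F [ 0.2 -0.4 -0.1] q [ 0.473  0.657  1.224  0.     1.26  -0.628]
jawdeg 63.07 tooly [-0. -0. -1.]
shift tool xyz [-0.      0.025  -0.0001] turn 0.1 or -179.9
```

View pics/c4.png

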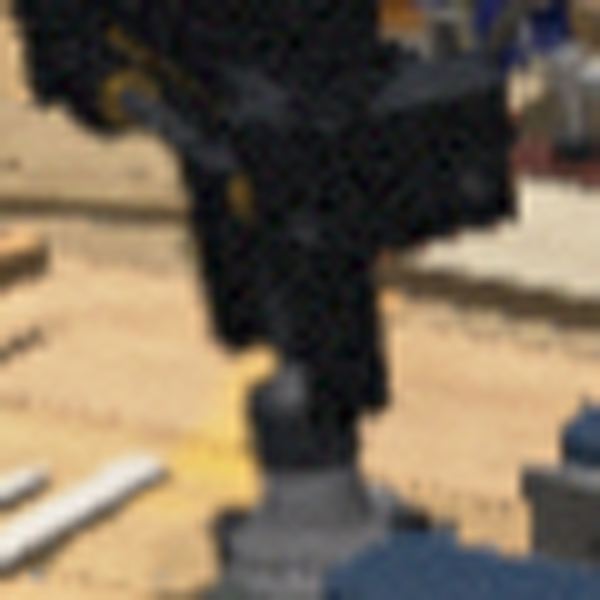

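The cutter stays standing in the collet after release, visible between the fingers at about (290,380) in the crop. I'll lower onto the nut and close gently.

```bash
python3 -m pendant '[0.6,0,0.006,0,0, 0.6,0,0.012,0,0, 0.6,0,0.018,0,0, 0.6,0,0.025,0,0, 0.6,0,0.025,0,0]'; python3 -c "
from h import *
st()"; python3 -m pendant '[0.45,0,0,0,0, 0.3,0,0,0,0, 0.2,0,0,0,0, 0.2,0,0,0,0, 0.2,0,0,0,0, 0.2,0,0,0,0]' 25; python3 -c "
from h import *
o,_=st(); print(o['torque'])"
```

```text
clock: 11.25
tool_pos: [0.5077, 0.3917, 0.0933]
ee_rot: [0.603, -0.603, -0.369, 0.37]
ft_force: [0.5, -0.6, 0.2]
width: 0.0528
t 11.25 p [0.5077 0.3917 0.0933] w 0.0528 F [ 0.5 -0.6  0.2] q [ 0.473  0.685  1.251 -0.     1.207 -0.628]
jawdeg 63.07 tooly [-1.2e-03 -6.0e-04 -1.0e+00]
clock: 12.0
tool_pos: [0.5081, 0.3921, 0.0943]
ee_rot: [0.603, -0.603, -0.37, 0.37]
ft_force: [1.1, 2.2, 1.5]
width: 0.0303
t 12.0 p [0.5081 0.3921 0.0943] w 0.0303 F [1.1 2.2 1.5] q [ 0.473  0.684  1.25   0.     1.207 -0.628]
jawdeg 63.07 tooly [ 7.e-04  5.e-04 -1.e+00]
[ 0.33208844 -0.11776862  0.12451274]
```

Width 30.3 mm means the jaws sit squarely on two flats. I'll turn clockwise (+ about tool y, which points down).

```bash
python3 -m pendant '[0.2,0,0,0,2, 0.2,0,0,0,8, 0.2,0,0,0,14, 0.2,0,0,0,20, 0.2,0,0,0,26, 0.2,0,0,0,32, 0.2,0,0,0,38, 0.2,0,0,0,44, 0.2,0,0,0,50, 0.2,0,0,0,56, 0.2,0,0,0,60, 0.2,0,0,0,60]' 45; python3 -c "
from h import *
o,_=st(); print(o['torque'])"
```

```text
clock: 13.5
tool_pos: [0.5071, 0.3914, 0.0943]
ee_rot: [-0.706, 0.707, 0.017, -0.019]
ft_force: [-3.3, -0.5, 5.7]
width: 0.0298
t 13.5 p [0.5071 0.3914 0.0943] w 0.0298 F [-3.3 -0.5  5.7] q [ 0.473  0.683  1.252 -0.     1.209  0.422]
jawdeg 2.94 tooly [-0.0021 -0.0013 -1.    ]
[-0.24696417  0.58574552 -0.07749276]
```

```bash
python3 -m pendant '[0.2,0,0,0,6, 0.2,0,0,0,12, 0.2,0,0,0,18, 0.2,0,0,0,24, 0.2,0,0,0,30, 0.2,0,0,0,36, 0.2,0,0,0,40, 0.2,0,0,0,40]'; python3 -c "
from h import *
o,_=st(); print(o['torque'],o['joint_torque'][5])"; python3 -m pendant '[0.2,0,0,0,3, 0.2,0,0,0,6, 0.2,0,0,0,8]'; python3 -c "
from h import *
o,_=st(); print(o['torque'],o['joint_torque'][5])"
```

```text
clock: 14.5
tool_pos: [0.5063, 0.3916, 0.0943]
ee_rot: [-0.67, 0.671, -0.226, 0.224]
ft_force: [-6.8, 0.3, 6.6]
width: 0.03
t 14.5 p [0.5063 0.3916 0.0943] w 0.03 F [-6.8  0.3  6.6] q [4.740e-01 6.830e-01 1.252e+00 1.000e-03 1.210e+00 1.120e+00]
jawdeg -37.04 tooly [-0.0037 -0.0012 -1.    ]
[-0.09790351  1.22273006 -0.0022676 ] 0.2887145150452852
clock: 14.88
tool_pos: [0.5062, 0.3917, 0.0942]
ee_rot: [-0.652, 0.654, -0.272, 0.27]
ft_force: [-7.5, -0.5, 7.5]
width: 0.0299
t 14.875 p [0.5062 0.3917 0.0942] w 0.0299 F [-7.5 -0.5  7.5] q [4.740e-01 6.830e-01 1.252e+00 1.000e-03 1.210e+00 1.260e+00]
jawdeg -45.05 tooly [-0.0039 -0.0012 -1.    ]
[-0.00499169  1.33071657  0.27243393] -0.06620540516451001
```

```bash
m(){ python3 -c "
from h import *
T=[]
o=env.get_obs();print(o['clock'],np.round(o['q'][5],3),np.round(o['torque'],2),np.round(o['ft_force'],1),round(o['joint_torque'][5],2),round(o['width'],4))"; }
python3 -m pendant '[0.2,0,0,0,2, 0.2,0,0,0,3, 0.2,0,0,0,3]'>/dev/null; m
python3 -m pendant '[0.2,0,0,0,2, 0.2,0,0,0,3, 0.2,0,0,0,3]'>/dev/null; m
python3 -m pendant '[0.2,0,0,0,2, 0.2,0,0,0,3, 0.2,0,0,0,3]'>/dev/null; m
```

```text
15.25 1.311 [-0.01  1.32  0.19] [-8.3  0.2  6.7] 0.24 0.0297
15.625 1.363 [0.05 1.33 0.15] [-9.  -0.1  7.1] 0.25 0.0299
16.0 1.416 [0.05 1.42 0.23] [-7.9 -0.8  8. ] 0.25 0.0297
```

```bash
m(){ python3 -c "
from h import *
o=env.get_obs();print(o['clock'],np.round(o['q'][5],3),np.round(o['torque'],2),np.round(o['ft_force'],1),round(o['joint_torque'][5],2),round(o['width'],4))"; }
python3 -m pendant '[0.2,0,0,0,2, 0.2,0,0,0,3, 0.2,0,0,0,3]'>/dev/null; m
python3 -m pendant '[0.2,0,0,0,2, 0.2,0,0,0,3, 0.2,0,0,0,3]'>/dev/null; m
python3 -m pendant '[0.2,0,0,0,2, 0.2,0,0,0,3, 0.2,0,0,0,3]'>/dev/null; m
```

```text
16.375 1.468 [0.15 1.42 0.14] [-8.7  1.5  7.4] 0.25 0.0301
16.75 1.519 [0.13 1.42 1.14] [-7.6  1.4  7.1] 1.19 0.0299
17.125 1.571 [0.34 1.16 1.49] [-6.   2.1  6.7] 1.58 0.0307
```

Torque jumped from 0.25 to about 1.5 N m and the jaws began to widen: that is the hard stop at 2.4 rad, which puts the start at about 0.27 rad, within the stated 0–0.4. I'll ease back a little, release, and rise.

```bash
python3 -m pendant '[0.2,0,0,0,-2.5, 0.2,0,0,0,-2.5, 0.5,0,0,0,-2.5, 0.6,0,0,0,-2.5, 0.6,0,0,0,-2.5, 0.6,0,0,0,-2.5]'; python3 -m pendant '[0.6,0,-0.01,0,-2.5, 0.6,0,-0.04,0,-2.5, 0.6,0,-0.1,0,-2.5, 0.6,0,-0.16,0,-2.5, 0.6,0,-0.16,0,-2.5, 0.6,-0.1,-0.16,0.1,-2.5, 0.6,-0.16,-0.16,0.16,-2.5, 0.6,-0.2,-0.16,0.2,-2.5, 0.6,-0.2,-0.16,0.2,-2.5]'; python3 -c "
from h import *
st()
a=snap('scene','s5.png');b=snap('top','t5.png')
a=cv2.imread('pics/s5.png')[135:185,180:240];b=cv2.imread('pics/t5.png')
cv2.imwrite('pics/c5.png',np.vstack([np.hstack([cv2.resize(a,(480,400),interpolation=2),cv2.resize(b[170:220,195:235],(320,400),interpolation=2)]),cv2.resize(b[100:300,100:500],(800,200))[:, :]])[:600])"
```

```text
clock: 17.88
tool_pos: [0.508, 0.3917, 0.0939]
ee_rot: [-0.611, 0.611, -0.356, 0.356]
ft_force: [-0.1, 0.1, 1.0]
width: 0.0528
clock: 19.0
tool_pos: [0.5524, 0.604, 0.2382]
ee_rot: [0.624, -0.613, 0.342, -0.344]
ft_force: [11.7, 8.3, 15.8]
width: 0.0528
t 19.0 p [0.5524 0.604  0.2382] w 0.0528 F [11.7  8.3 15.8] q [0.685 0.969 0.221 0.003 1.937 1.698]
jawdeg -57.96 tooly [ 0.0097  0.0115 -0.9999]
```

View pics/c5.png

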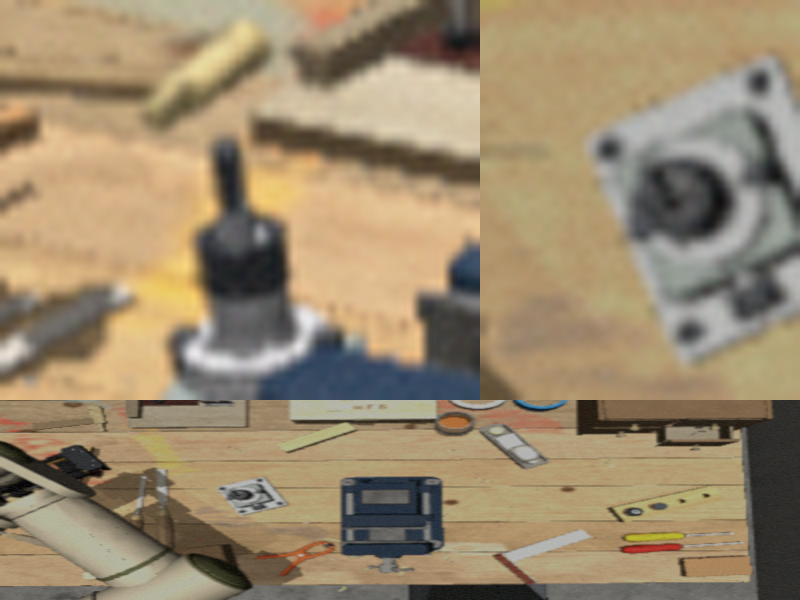

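The cutter stands upright in the collet and the other two are in the block (bottom strip, about (635,512) and (658,506)). The retreat ran out to the arm's reach limit, with q3 close to its range end, so I'll bring the arm back in.

```bash
python3 -c "
from h import *
go([.42,.50,.26],-58)"
```

```text
t 19.1 p [0.5496 0.6055 0.232 ] w 0.053 F [-0.  -0.1 -1.4] q [0.689 0.973 0.229 0.004 1.936 1.697]
jawdeg -57.72 tooly [ 0.001   0.0053 -1.    ]
shift tool xyz [ 0.0198 -0.0287 -0.1658] turn 0.3 or -179.7
```

```bash
python3 -m pendant '[0.6,0.02,0,-0.03,0, 0.6,0.02,-0.01,-0.07,0, 0.6,0.02,-0.02,-0.12,0, 0.6,0.02,-0.03,-0.16,0, 0.6,0.02,-0.03,-0.16,0, 0.6,0.02,-0.03,-0.16,0]'; python3 - <<'E'
from h import *
st()
a=snap('scene','s6.png');b=snap('top','t6.png')
def blob(im,x,y,w,h,t=95):
    g=cv2.cvtColor(im[y:y+h,x:x+w],cv2.COLOR_RGB2GRAY); n,_,s,c=cv2.connectedComponentsWithStats((g<t).astype(np.uint8))
    return [(k.tolist(),np.round(v+[x,y],1).tolist()) for k,v in zip(s[1:],c[1:]) if k[4]>4]
print(blob(a['img'],415,232,80,30)); print(blob(a['img'],200,148,20,26))
P=np.array([.508,.3918,0])
print(proj(a,[P+[0,0,.130],P+[0,0,.106],P+[0,0,.098]]))
E
```

```text
clock: 19.85
tool_pos: [0.4281, 0.5007, 0.2687]
ee_rot: [0.626, -0.611, 0.341, -0.344]
ft_force: [0.4, 0.4, -0.0]
width: 0.0527
t 19.85 p [0.4281 0.5007 0.2687] w 0.0527 F [ 0.4  0.4 -0. ] q [0.683 0.565 0.952 0.003 1.604 1.695]
jawdeg -57.97 tooly [ 0.0142  0.0149 -0.9998]
[([8, 9, 13, 14, 123], [429.2, 247.5]), ([31, 9, 10, 14, 89], [450.4, 246.8]), ([0, 18, 23, 12, 52], [420.6, 258.4]), ([76, 21, 4, 2, 6], [492.5, 253.5]), ([24, 29, 5, 1, 5], [441.0, 261.0]), ([34, 29, 5, 1, 5], [451.0, 261.0])]
[([12, 2, 8, 4, 23], [215.5, 151.6]), ([5, 5, 11, 21, 128], [209.8, 165.7])]
[[208.08174049 153.19301592]
 [209.39332923 161.26028052]
 [209.82634495 163.91479285]]
```

The cutter top is seen at (208.1,152.3), against (208.1,153.2) expected if fully home. The other cutters are unmoved, and the arm is clear at near-zero force. Handing in.

```bash
python3 -c "
from h import *
env.close_job(); print(env.get_obs()['clock'])"
```

```text
the job is handed in; nothing more can be done
the job is handed in; nothing more can be done
```

I took the straight cutter out of the block and set it in the open collet. I then turned the nut clockwise about 2.1 rad in one grip until it hit its stop, and handed the job in at about 19.9 s. The hand-in gave no verdict.

**Last checks**
- **Cutter on the stop:** the push-down met about 6 N with the foot at about 68 mm, as expected. Afterwards the cutter stood upright, with its top about 1 px from where it should be in the scene camera.
- **Nut tight:** the torque rose from 0.25 to about 1.5 N m. I took that as the hard stop, so the nut is at roughly 2.4 rad. I could not read the nut angle or the collet's grip on the shank directly.
- **Other cutters:** the dark shapes of both in the scene view moved no more than 0.2 px from the start.
- **Arm:** it is clear of everything, and the wrist force reads near zero.

**What disagreed**
- **Bore position:** my first estimate was about 3 mm off in y. I corrected it from the side force as the shank went in.
- **Retreat:** after releasing the nut, the arm ran out to the edge of its reach. Joint 3 read 0.221 rad against its limit of 0.22, and the force briefly read about 21 N. I brought it straight back, and no reading showed the limit passed, but I only read it after the move.

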